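# Level the sample vials on their stands

### The arm

A 7-joint arm with a two-finger parallel gripper is mounted at the origin on the work surface. World frame = base frame: x ahead of the robot, y to its left, z up, the work surface at z = 0. Lengths are in m, angles in rad, forces in N, time in s.
With the tool pointing down it reaches from about 0.425 to 0.95 m from the base axis. Payload 4.7 kg.
Tool frame: the origin (TCP) lies at the very end of the fingers, on their centre line; the grasp point (between the pads) lies 19 mm behind it; z points along the fingers, y is the line along which they close (so a half turn about z gives the same grasp; the last joint's range is limited). The gripper opens to 85 mm and grips with 20 to 120 N. Pads are 22 mm wide; open, the fingers measure 114 mm over their backs; the gripper's body (76 mm by 85 mm) begins 54 mm behind the grasp point. The pads swing forward as they close: fully open they stand 13 mm farther back than shut.
Start: joints at [1.086, 0.469, -0.049, 1.532, 0.024, 1.141, -0.082], TCP at [0.297, -0.606, 0.231] pointing down, gripper open.
Joint ranges: [-2.59, 2.59], [-0.33, 1.99], [-1.39, 1.29], [0.1, 2.45], [-1.04, 4.18], [0.21, 1.99], [-2.66, 2.66]. Speed limits (rad/s): [2.57, 2.57, 3.14, 3.14, 3.14, 3.14, 3.14].

### API

Orientations are given as [roll, pitch, yaw] about the fixed x, y, z axes, in that order (R = Rz(yaw) Ry(pitch) Rx(roll)).
In Python, from bench import sense, imaging, arm gives the robot as it stands.
- The arm moves only by the shell command python3 -m jog 'ROWS' [OPENING]. ROWS is JSON, a list of rows, each an object with "offset": the shift along the tool's x, y, z in mm, a list of three; "yaw": the turn about the tool's z in units of 6 degrees (1.0 is 6 degrees). A call has 1 to 5 rows; each row is the pose to reach, as a shift and turn from the pose commanded when the call began, along the tool's axes at that moment; what a row does not reach only later rows make up. A row lasts 1/12 s, in which the tool goes at most 41.7 mm and 7.16 degrees, less where a joint would pass 70% of its speed; a pose out of reach is approached as far as the arm can. A call with a gripper value outside its range is refused whole. OPENING is the closure, from 0 (fully open) to 1 (shut), set as the call begins (- or left out, the last holds). The fingers move at their own pace and stop on an object; the grip force is fixed at half the most. Time passes only in rows, so rows that repeat a pose let the fingers close. It gives the time, the measured TCP pose, the force, the opening and the grip force at its end, in the units of the state.
- sense(): the state, without advancing time (a new reading comes with each control period).
- imaging.snapshot(name): name is "scene" or "top"; returns the picture (480x640x3 uint8, blue, green, red); there is no depth.
- imaging.get_calibration(name): a dict with "fx", "fy", "cx", "cy" (pixels), "R" (3x3) and "t" (3): a world point X has camera coordinates R X + t. Camera axes: x right, y down, z forward; pixel columns grow to the right and rows downward; lengths in m; the calibration is good to about 2 mm. A picture is of the moment at which its call begins. get_calibration takes no time and is no camera call.
- arm.finish_job(): hands the job in; it is judged then, once.
The state is a dict: "t": time; "joint_positions": joint angles; "qd": joint speeds; "joint_efforts": joint torques, N m; "tcp_pos": TCP position; "ee_rot": TCP orientation; "force": force on the tool from outside, world axes, zero at the start; "torque": the same for the moment, N m; "gripper_width": opening from 0.0 (shut) to 1.0 (fully open); "finger_force": force on a finger pad.
Only numpy, scipy, OpenCV 4.12 (cv2) and the standard library are available. Lean on these libraries where they do the work, as an engineer would, in place of code of your own. Each camera call takes 0.05 s, during which the arm holds its last target. There are 200 camera calls.

### The job

Get the four slim blue-capped sample vials ready for the sampler's needle: stand each one upright in the dish of the round grey stand that brings all four caps to the same height, so the shortest vial goes on the tallest stand, and so on down to the tallest vial on the lowest stand. They are glass, so do not drop them or knock them over, and leave the two squat jars where they are.

Things in the scene. Friction and masses are not known exactly. Their poses are not given: they have to be found in the camera images.
- vial_1_mid (a point): The shortest slim vial: loose, upright clear-glass cylinder with white label and blue screw cap, 26 mm across (cap 1 mm less) and 45 mm tall over the cap. Point on its axis half-way up (22.5 mm above its underside); z is up along its axis.
- vial_2_mid (a point): The second shortest slim vial: loose, upright clear-glass cylinder with white label and blue screw cap, 32 mm across (cap 1 mm less) and 63 mm tall over the cap. Point on its axis half-way up (31.5 mm above its underside); z is up along its axis.
- vial_3_mid (a point): The second tallest slim vial: loose, upright clear-glass cylinder with white label and blue screw cap, 38 mm across (cap 1 mm less) and 81 mm tall over the cap. Point on its axis half-way up (40.5 mm above its underside); z is up along its axis.
- vial_4_mid (a point): The tallest slim vial: loose, upright clear-glass cylinder with white label and blue screw cap, 44 mm across (cap 1 mm less) and 99 mm tall over the cap. Point on its axis half-way up (49.5 mm above its underside); z is up along its axis.
- stand_1_dish (a point): The tallest vial stand: fixed round grey pedestal, 52 mm across (its foot 60), with a shallow flat dish in its top, 44 mm wide, floor 70 mm above the table, ringed by a lip 5 mm high and 4 mm thick. Point at the centre of the dish floor; z up.
- stand_2_dish (a point): The second tallest vial stand: fixed round grey pedestal, 58 mm across (its foot 66), with a shallow flat dish in its top, 50 mm wide, floor 52 mm above the table, ringed by a lip 5 mm high and 4 mm thick. Point at the centre of the dish floor; z up.
- stand_3_dish (a point): The second lowest vial stand: fixed round grey pedestal, 64 mm across (its foot 72), with a shallow flat dish in its top, 56 mm wide, floor 34 mm above the table, ringed by a lip 5 mm high and 4 mm thick. Point at the centre of the dish floor; z up.
- stand_4_dish (a point): The lowest vial stand: fixed round grey pedestal, 70 mm across (its foot 78), with a shallow flat dish in its top, 62 mm wide, floor 16 mm above the table, ringed by a lip 5 mm high and 4 mm thick. Point at the centre of the dish floor; z up.
- jar_1_mid (a point): A squat jar, not a vial: loose, clear glass, white label, blue cap, 64 mm across and 40 mm tall. Point on its axis half-way up. It stays where it is.
- jar_2_mid (a point): A squat jar, not a vial: loose, clear glass, white label, blue cap, 64 mm across and 40 mm tall. Point on its axis half-way up. It stays where it is.

How it is judged:
At the end, for the whole second after the job is handed in: Each vial stands upright (within 5 degrees) and at rest on the dish floor of its own stand (shortest vial on tallest stand, and so on in order to the tallest vial on the lowest), within 12 mm of the dish centre; all four caps then lie 115 mm above the table, within 4 mm (horizontal distance between vial_1_mid and stand_1_dish below 0.012 m and z of vial_1_mid in the frame of stand_1_dish between 0.0185 and 0.0265 m and angle between each of vial_1_mid, vial_2_mid, vial_3_mid, vial_4_mid's own z axis and vertical below 0.1 rad and linear speed of each of vial_1, vial_2, vial_3, vial_4 below 0.02 m/s and horizontal distance between vial_2_mid and stand_2_dish below 0.012 m and z of vial_2_mid in the frame of stand_2_dish between 0.0275 and 0.0355 m and horizontal distance between vial_3_mid and stand_3_dish below 0.012 m and z of vial_3_mid in the frame of stand_3_dish between 0.0365 and 0.0445 m and horizontal distance between vial_4_mid and stand_4_dish below 0.012 m and z of vial_4_mid in the frame of stand_4_dish between 0.0455 and 0.0535 m); the robot touches nothing.
It fails at once if a vial is dropped (faster than 0.7 m/s with no finger on it) ((linear speed of vial_1 above 0.7 m/s and contact force between the fingers and vial_1 below 0.001 N) or (linear speed of vial_2 above 0.7 m/s and contact force between the fingers and vial_2 below 0.001 N) or (linear speed of vial_3 above 0.7 m/s and contact force between the fingers and vial_3 below 0.001 N) or (linear speed of vial_4 above 0.7 m/s and contact force between the fingers and vial_4 below 0.001 N)).
It fails at once if a vial is knocked over (tilted beyond 60 degrees) (angle between any of vial_1_mid, vial_2_mid, vial_3_mid, vial_4_mid's own z axis and vertical above 1.05 rad).
It fails at once if a squat jar is moved more than 25 mm (distance of any of jar_1_mid, jar_2_mid from where it was at the start of the episode above 0.025 m).
It also fails if it takes over 106 s, if anything falls off the work surface, if the arm or the gripper's body presses on something with over 40 N, if the wrist force passes 120 N, or if a joint passes its speed limit or range.

## Working session

There is one attempt and no reset: what is moved stays moved. The work goes in short steps, Python scripts to look and compute and a shell command to move; the robot and the scene stay as the last step left them, time stands still between calls to the robot, and variables do not carry over. Pictures are saved under pics/ and viewed, at most 14 in all, crops included, and the job is handed in when it is done.

```bash
ls; mkdir -p pics
python3 - <<'E'
from bench import sense, imaging, arm
import cv2,numpy as np
for n in("scene","top"):
    cv2.imwrite(f"pics/{n}0.png",imaging.snapshot(n)); c=imaging.get_calibration(n)
    print(n,c['fx'],c['cx'],c['cy'],np.round(c['R'],3).tolist(),np.round(c['t'],3), -np.array(c['R']).T@np.array(c['t']))
s=sense();print(s['tcp_pos'],s['ee_rot'],s['t'],s['force'])
E
```

```text
pics
scene 605.702378893492 326.8275989608981 233.05551987756564 [[-0.809, 0.588, -0.01], [0.484, 0.657, -0.578], [-0.333, -0.472, -0.816]] [ 0.433 -0.221  1.556] [0.97586584 0.62601327 1.14561851]
top 534.0301560689521 316.7838042651044 241.66949222458 [[0.001, -1.0, 0.015], [-0.984, -0.003, -0.176], [0.176, -0.014, -0.984]] [-0.003  0.533  1.092] [0.33249817 0.01487167 1.16879632]
[ 0.2968983  -0.60561501  0.23034954] [-3.13982894e+00  5.31693212e-05  4.55824359e-01] 0.1 [ 0.18233446 -0.33486473  1.07442998]
```

View pics/scene0.png

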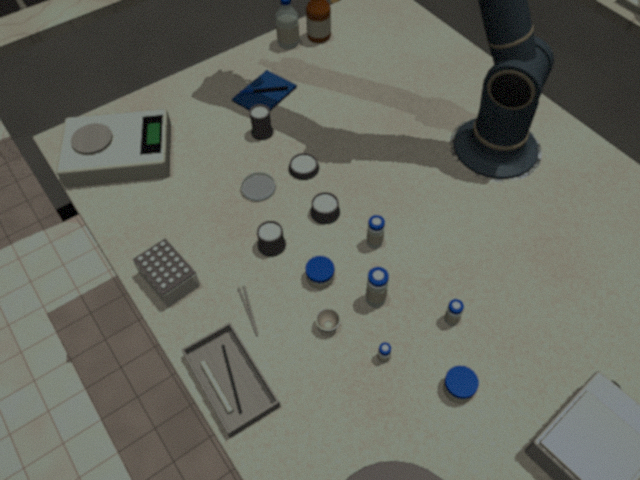

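View pics/top0.png

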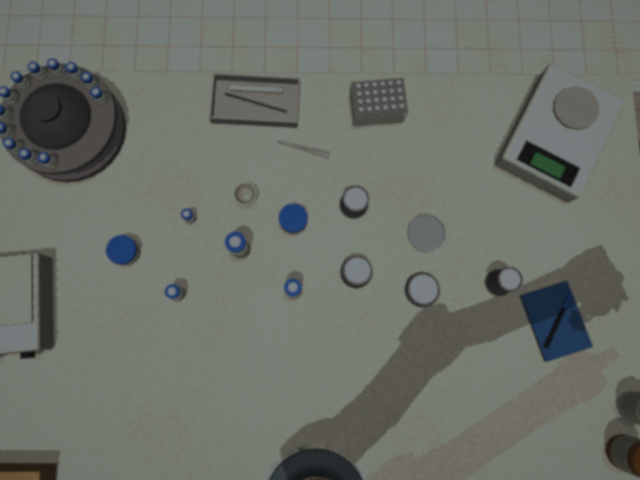

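Top view: the jars are at (122,250) and (293,218). The vials are at (188,214), (174,291), (236,242) and (293,287). The stands are at about (355,201), (357,270), (423,289) and (509,279), and the flat disc at (426,232) looks like a distractor. I'll zoom in to choose features.

Run:
```python
import cv2,numpy as np
a=cv2.imread('pics/top0.png')
a=cv2.convertScaleAbs(a,alpha=1.5)
c1=cv2.resize(a[180:310,150:320],None,fx=4,fy=4,interpolation=cv2.INTER_CUBIC)[:520,:680]
cv2.imwrite('pics/c1.png',c1)
cv2.imwrite('pics/c2.png',cv2.resize(a[170:320,330:530],None,fx=4,fy=4,interpolation=cv2.INTER_CUBIC))
```

```text
(no output)
```

View pics/c1.png

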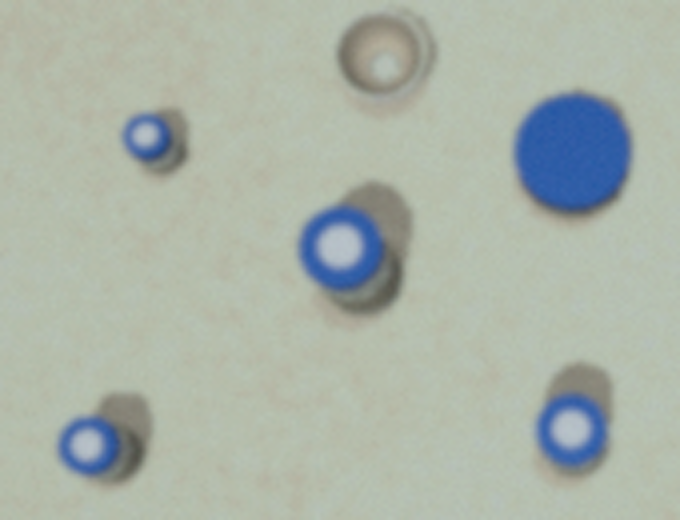

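View pics/c2.png

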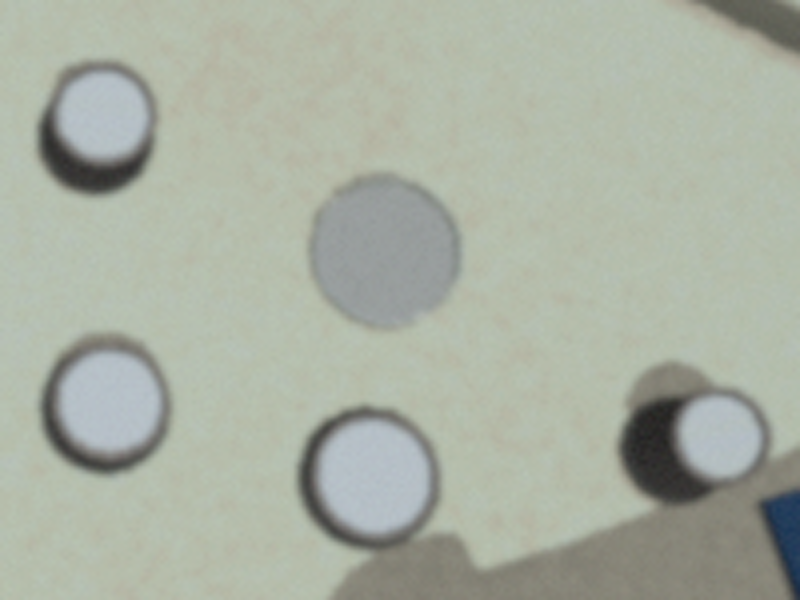

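The crops show pale septum discs inside blue rings on the vials, and bright dish floors with dark lips on the stands. I'll measure centroids in both views and triangulate.

```bash
cat > h.py <<'E'
import cv2,numpy as np
from bench import imaging
def cal(n):
    c=imaging.get_calibration(n);return c,np.array(c['R']),np.array(c['t'])
def ray(n,p):
    c,R,t=cal(n);d=R.T@np.array([(p[0]-c['cx'])/c['fx'],(p[1]-c['cy'])/c['fy'],1]);return -R.T@t,d
def onz(n,p,z):
    o,d=ray(n,p);return (o+d*(z-o[2])/d[2])[:2]
def tri(p,q):
    o,d=ray('top',p);e,f=ray('scene',q)
    s=np.linalg.lstsq(np.c_[d,-f],e-o,rcond=None)[0]
    a,b=o+d*s[0],e+f*s[1];return (a+b)/2,np.linalg.norm(a-b)
def blobs(im,kind):
    g=im.astype(int);B,G,R=g[...,0],g[...,1],g[...,2]
    if kind=='blue': m=(B-R>45)
    else: m=(B-R>3)&(B>118)
    cs,h=cv2.findContours(m.astype(np.uint8),cv2.RETR_CCOMP,cv2.CHAIN_APPROX_NONE)
    out=[]
    for i,c in enumerate(cs):
        A=cv2.contourArea(c)
        if h[0][i][3]<0 and A>25:
            M=cv2.moments(c);w=h[0][i][2]
            hole=None
            if w>=0:
                N=cv2.moments(cs[w]); hole=(N['m10']/N['m00'],N['m01']/N['m00']) if N['m00']>4 else None
            out.append((np.array([M['m10']/M['m00'],M['m01']/M['m00']]),A,2*cv2.minEnclosingCircle(c)[1],hole))
    return out
E
python3 - <<'E'
from h import *
for n in('top','scene'):
    im=cv2.imread(f'pics/{n}0.png')
    print(n, [im[v,u].tolist() for u,v in ([(188,214),(293,218),(357,270),(509,279),(426,232)] if n=='top' else [(270,230),(258,187),(325,201),(262,112),(377,274)])])
    for k in('blue','w'):
        for b in blobs(im,k): print(k,b[0].round(1),b[1],round(b[2],1),b[3] and np.round(b[3],1))
E
```

```text
top [[121, 110, 102], [112, 64, 34], [133, 129, 121], [129, 126, 120], [105, 105, 102]]
blue [543.1 328.5] 252.5 31.8 None
blue [566.3 339.7] 943.0 60.1 None
blue [171.8 290.9] 127.0 13.7 [171.3 290.8]
blue [292.5 287. ] 200.0 16.8 [292.4 286.7]
blue [120.6 249.1] 611.0 29.4 None
blue [234.8 241.5] 283.0 19.9 [234.6 241.1]
blue [186.4 213.8] 65.5 10.0 [185.9 213.3]
blue [292.7 217.5] 580.0 28.0 None
w [ 17.3 336.8] 784.5 44.0 None
w [171.1 290.8] 36.5 7.8 None
w [292.5 286.8] 70.5 10.3 None
w [423.2 288.7] 514.5 27.1 None
w [509.6 278.5] 240.0 18.9 None
w [357.2 270. ] 410.5 24.2 None
w [234.6 241.1] 86.0 11.2 None
w [355.5 198.3] 300.5 21.0 None
w [568.9 120.7] 6415.5 128.9 [575.3 107.9]
w [446.9  58.3] 254.5 25.5 None
w [317.6  57. ] 268.0 28.3 None
w [189.5  55.5] 234.0 26.3 None
w [60.2 53.3] 160.5 20.2 None
w [416.8  38.2] 42.0 15.8 None
w [288.5  38.2] 81.5 16.1 None
w [438.4  38.3] 212.5 25.0 None
w [55.4 34.9] 46.5 14.1 None
w [183.4  36.2] 170.5 24.2 None
w [311.   36.8] 241.5 25.6 None
w [501.3  12.4] 59.0 14.9 None
w [375.6  11.5] 120.5 22.6 None
w [249.2   9.9] 126.0 26.7 None
w [121.9   9.2] 72.5 17.0 None
w [338.6   6.5] 35.0 19.1 None
w [212.4   5.1] 64.0 15.8 None
scene [[135, 138, 131], [103, 107, 103], [130, 138, 131], [127, 133, 128], [136, 136, 130]]
blue [461.3 381.4] 771.5 33.6 None
blue [384.7 348.1] 85.0 11.5 [384.8 347.3]
blue [455.8 305.7] 133.5 14.2 [455.9 304.8]
blue [377.9 275.9] 258.5 19.4 [377.9 274.7]
blue [319.5 268.5] 535.0 27.9 None
blue [376.1 221.9] 148.0 14.9 [376.1 220.8]
blue [247.9  89.3] 36.5 12.6 None
blue [273.9  85.4] 431.5 40.0 None
w [599.1 434.9] 6710.5 119.3 None
w [385.3 347.5] 35.0 8.2 None
w [455.9 304.6] 42.5 9.3 None
w [378.  274.6] 67.5 11.2 None
w [376.3 220.9] 38.5 8.7 [375.9 220.9]
```

Run:
```python
from h import *
V={1:((185.9,213.3),(384.9,347.4),.045),2:((171.2,290.8),(455.9,304.7),.063),3:((292.4,286.8),(376.1,220.8),.081),4:((234.6,241.1),(377.9,274.6),.099)}
for k,(p,q,z) in V.items(): print('v',k,tri(p,q)[0].round(4),round(tri(p,q)[1],4),onz('top',p,z).round(4),onz('scene',q,z).round(4))
S={1:((509.6,278.5),(260.5,112),.07),2:((355.5,198.3),(270,231),.052),3:((357.2,270),(325,202),.034),4:((423.2,288.7),(304,164),.016)}
for k,(p,q,z) in S.items(): print('s',k,tri(p,q)[0].round(4),round(tri(p,q)[1],4),onz('top',p,z).round(4),onz('scene',q,z).round(4))
for p,q in(((120.6,249.1),(461.3,381.4)),((292.7,217.5),(319.5,268.5))): print('jar',tri(p,q)[0].round(4),onz('top',p,.04).round(4))
print('disc',onz('top',(426,232),0).round(3),'ring',onz('top',(246,194),.02).round(3))
```

```text
v 1 [0.595  0.2794 0.044 ] 0.0022 [0.594  0.2799] [0.5961 0.2789]
v 2 [0.4269 0.2978 0.0627] 0.0028 [0.4259 0.2988] [0.4281 0.2969]
v 3 [0.4339 0.0477 0.0806] 0.0026 [0.433  0.0486] [0.435  0.0469]
v 4 [0.5248 0.1652 0.099 ] 0.0025 [0.524  0.1661] [0.5257 0.1643]
s 1 [ 0.4516 -0.4005  0.0715] 0.0011 [ 0.4522 -0.4016] [ 0.4506 -0.4015]
s 2 [ 0.6273 -0.0853  0.053 ] 0.0013 [ 0.6271 -0.085 ] [ 0.6274 -0.0866]
s 3 [ 0.4739 -0.0888  0.0376] 0.0021 [ 0.4736 -0.0883] [ 0.4729 -0.092 ]
s 4 [ 0.4356 -0.2329  0.0147] 0.0002 [ 0.4354 -0.2325] [ 0.4363 -0.232 ]
jar [0.5182 0.4173 0.0344] [0.5164 0.4163]
jar [0.5889 0.0499 0.0341] [0.5868 0.0505]
disc [ 0.564 -0.247] ring [0.644 0.155]
```

All heights agree to about 2 mm: vials 44/63/81/99 mm, stand floors 71/53/37/15 mm. The jars are at (.518,.417) and (.589,.050). I'll use yaw 0 everywhere, so tool x is world x, tool y is world −y and z points down. The order is v4, v3, v2, v1.

```bash
python3 -m jog '[{"offset":[15,-15,0],"yaw":0.9},{"offset":[40,-43,0],"yaw":1.9},{"offset":[65,-70,0],"yaw":2.9},{"offset":[90,-97,0],"yaw":3.9},{"offset":[110,-120,0],"yaw":4.35}]' 0
cat >> h.py <<'E'
from bench import sense
def go(x,y,z):
    s=sense();p=s['tcp_pos'];yw=s['ee_rot'][2];d=np.array([x,y,z])-p;c,n=np.cos(yw),np.sin(yw)
    print('tcp',np.round(p,4),'yaw',round(yw,4),'tool mm',np.round(1e3*np.array([c*d[0]+n*d[1],n*d[0]-c*d[1],-d[2]]),1),'F',np.round(s['force'],1),'grip',round(s['gripper_width'],3),np.round(s['finger_force'],1),'t',round(s['t'],2))
E
python3 -c "from h import *;go(.525,.165,.2)"
```

```text
t: 0.52
tcp_pos: [0.3438, -0.447, 0.2308]
ee_rot: [-3.14, 0.0, -0.003]
force: [0.4, 0.6, -0.2]
gripper_width: 0.998
finger_force: 0.0
tcp [ 0.3438 -0.447   0.2308] yaw -0.0025 tool mm [ 179.6 -612.4   30.8] F [ 0.4  0.6 -0.2] grip 0.998 0.0 t 0.52
```

```bash
python3 -m jog '[{"offset":[10,-34,0]},{"offset":[20,-68,0]},{"offset":[30,-102,0]},{"offset":[40,-136,0]},{"offset":[50,-170,0]}]' 0 >/dev/null
python3 -m jog '[{"offset":[10,-34,0]},{"offset":[20,-68,0]},{"offset":[30,-102,0]},{"offset":[40,-136,0]},{"offset":[50,-170,0]}]' 0 >/dev/null
python3 -m jog '[{"offset":[10,-34,0]},{"offset":[20,-68,0]},{"offset":[30,-102,0]},{"offset":[40,-136,0]},{"offset":[50,-170,0]}]' 0 >/dev/null
python3 -m jog '[{"offset":[10,-34,10]},{"offset":[20,-68,20]},{"offset":[29,-102,30]},{"offset":[29,-102,30]},{"offset":[29,-102,30]}]' 0 >/dev/null
python3 -c "from h import *;go(.525,.165,.039)"
```

```text
tcp [ 0.3438 -0.447   0.2308] yaw -0.0025 tool mm [ 179.6 -612.4  191.8] F [ 0.4  0.6 -0.2] grip 0.998 0.0 t 0.52schema error: expected keys offset, yaw
schema error: expected keys offset, yaw
schema error: expected keys offset, yaw
schema error: expected keys offset, yaw
```

```bash
python3 -m jog '[{"offset":[10,-34,0],"yaw":0},{"offset":[20,-68,0],"yaw":0},{"offset":[30,-102,0],"yaw":0},{"offset":[40,-136,0],"yaw":0},{"offset":[50,-170,0],"yaw":0}]' 0 >/dev/null &&
python3 -m jog '[{"offset":[10,-34,0],"yaw":0},{"offset":[20,-68,0],"yaw":0},{"offset":[30,-102,0],"yaw":0},{"offset":[40,-136,0],"yaw":0},{"offset":[50,-170,0],"yaw":0}]' 0 >/dev/null &&
python3 -m jog '[{"offset":[10,-34,0],"yaw":0},{"offset":[20,-68,0],"yaw":0},{"offset":[30,-102,0],"yaw":0},{"offset":[40,-136,0],"yaw":0},{"offset":[50,-170,0],"yaw":0}]' 0 >/dev/null &&
python3 -m jog '[{"offset":[10,-34,10],"yaw":0},{"offset":[20,-68,20],"yaw":0},{"offset":[29,-102,30],"yaw":0},{"offset":[29,-102,30],"yaw":0},{"offset":[29,-102,30],"yaw":0}]' 0 >/dev/null
python3 -c "from h import *;go(.525,.165,.039)"
```

```text
tcp [0.5211 0.1643 0.2001] yaw 0.0049 tool mm [  3.9  -0.7 161.1] F [ 0.  -1.4  0.6] grip 0.999 0.0 t 2.18
```

```bash
python3 -m jog '[{"offset":[4,-1,20],"yaw":0.05},{"offset":[4,-1,45],"yaw":0.05},{"offset":[4,-1,65],"yaw":0.05},{"offset":[4,-1,80],"yaw":0.05},{"offset":[4,-1,80],"yaw":0.05}]' 0 >/dev/null &&
python3 -m jog '[{"offset":[0,0,20],"yaw":0},{"offset":[0,0,45],"yaw":0},{"offset":[0,0,65],"yaw":0},{"offset":[0,0,80],"yaw":0},{"offset":[0,0,80],"yaw":0}]' 0
python3 - <<'E'
from h import *
go(.525,.165,.039)
a=imaging.snapshot('scene');b=imaging.snapshot('top')
cv2.imwrite('pics/g4.png',np.hstack([cv2.resize(a[200:340,300:440],None,fx=2.8,fy=2.8),cv2.resize(b[170:310,165:305],None,fx=2.8,fy=2.8)]))
E
```

```text
t: 3.02
tcp_pos: [0.5246, 0.1611, 0.0396]
ee_rot: [3.139, 0.004, -0.007]
force: [0.1, -0.8, 0.3]
gripper_width: 0.999
finger_force: 0.0
tcp [0.5246 0.1611 0.0396] yaw -0.0066 tool mm [ 0.3 -3.9  0.6] F [ 0.1 -0.8  0.3] grip 0.999 0.0 t 3.02
```

View pics/g4.png

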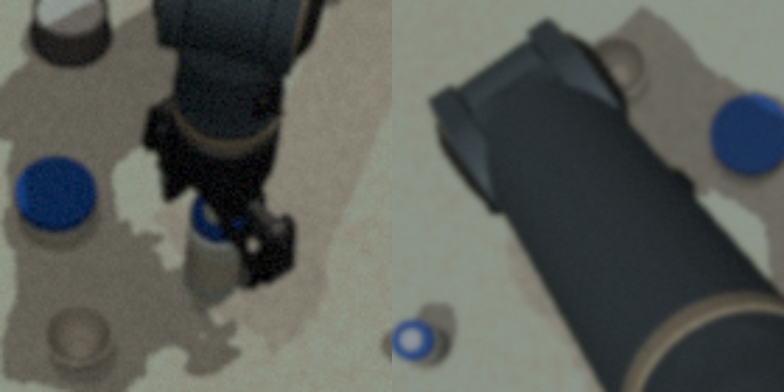

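The vial stands between the fingers, with its cap at about (205,215) in the left crop. TCP is 4 mm off in y, so I'll correct that and close.

```bash
python3 -m jog '[{"offset":[0,-2,0],"yaw":-0.05},{"offset":[0,-4,0],"yaw":-0.05},{"offset":[0,-4,0],"yaw":-0.05}]' 0 >/dev/null
python3 -c "from h import *;go(.525,.165,.039)"
python3 -m jog '[{"offset":[0,0,0],"yaw":0},{"offset":[0,0,0],"yaw":0},{"offset":[0,0,0],"yaw":0},{"offset":[0,0,0],"yaw":0},{"offset":[0,0,0],"yaw":0}]' 0.8
python3 -m jog '[{"offset":[0,0,0],"yaw":0},{"offset":[0,0,0],"yaw":0},{"offset":[0,0,0],"yaw":0},{"offset":[0,0,0],"yaw":0},{"offset":[0,0,0],"yaw":0}]' 0.8
```

```text
tcp [0.5268 0.168  0.0427] yaw 0.0008 tool mm [-1.8  3.   3.7] F [0.1 0.2 0.1] grip 1.002 0.0 t 3.37
t: 3.78
tcp_pos: [0.5262, 0.167, 0.0417]
ee_rot: [3.141, -0.0, 0.0]
force: [0.9, -0.5, 3.4]
gripper_width: 0.505
finger_force: 60.0
t: 4.2
tcp_pos: [0.5262, 0.1671, 0.0417]
ee_rot: [3.141, -0.0, 0.0]
force: [-0.5, -1.2, 5.6]
gripper_width: 0.499
finger_force: 60.0
```

```bash
python3 -m jog '[{"offset":[0,0,-3],"yaw":0},{"offset":[0,0,-10],"yaw":0},{"offset":[0,0,-25],"yaw":0},{"offset":[0,0,-45],"yaw":0},{"offset":[0,0,-65],"yaw":0}]' >/dev/null
python3 -m jog '[{"offset":[0,0,-20],"yaw":0},{"offset":[0,0,-40],"yaw":0},{"offset":[0,0,-55],"yaw":0},{"offset":[0,0,-65],"yaw":0},{"offset":[0,0,-70],"yaw":0}]' 
python3 -m jog '[{"offset":[-1,5,0],"yaw":0},{"offset":[-4,16,0],"yaw":0},{"offset":[-9,36,0],"yaw":0},{"offset":[-14,60,0],"yaw":0},{"offset":[-20,85,0],"yaw":0}]' >/dev/null
python3 -m jog '[{"offset":[-6,26,0],"yaw":0},{"offset":[-12,52,0],"yaw":0},{"offset":[-18,78,0],"yaw":0},{"offset":[-24,104,0],"yaw":0},{"offset":[-30,130,0],"yaw":0}]' >/dev/null
python3 -m jog '[{"offset":[-6,26,0],"yaw":0},{"offset":[-12,52,0],"yaw":0},{"offset":[-17,77,0],"yaw":0},{"offset":[-22,100,0],"yaw":0},{"offset":[-26,118,0],"yaw":0}]' >/dev/null
python3 -m jog '[{"offset":[-4,18,0],"yaw":0},{"offset":[-8,34,0],"yaw":0},{"offset":[-12,50,0],"yaw":0},{"offset":[-14,62,0],"yaw":0},{"offset":[-14,66,0],"yaw":0}]' >/dev/null
python3 -m jog '[{"offset":[0,0,0],"yaw":0},{"offset":[0,0,0],"yaw":0},{"offset":[0,0,0],"yaw":0},{"offset":[0,0,0],"yaw":0},{"offset":[0,0,0],"yaw":0}]'
python3 -c "from h import *;go(.4366,-.2325,.0587)"
```

```text
t: 5.03
tcp_pos: [0.5264, 0.1674, 0.1778]
ee_rot: [-3.141, -0.002, 0.0]
force: [0.5, -0.2, -1.2]
gripper_width: 0.504
finger_force: 60.4
t: 7.12
tcp_pos: [0.4362, -0.2311, 0.1763]
ee_rot: [-3.141, 0.0, 0.002]
force: [-0.2, -0.0, -1.3]
gripper_width: 0.498
finger_force: 60.5
tcp [ 0.4362 -0.2311  0.1763] yaw 0.0017 tool mm [  0.4   1.4 117.6] F [-0.2 -0.  -1.3] grip 0.498 60.5 t 7.12
```

```bash
python3 -m jog '[{"offset":[0,1,10],"yaw":0},{"offset":[0,1,30],"yaw":0},{"offset":[0,1,50],"yaw":0},{"offset":[0,1,70],"yaw":0},{"offset":[0,1,85],"yaw":0}]' >/dev/null
python3 -m jog '[{"offset":[0,0,8],"yaw":0},{"offset":[0,0,15],"yaw":0},{"offset":[0,0,20],"yaw":0},{"offset":[0,0,23],"yaw":0},{"offset":[0,0,25],"yaw":0}]' >/dev/null
python3 -m jog '[{"offset":[0,0,0],"yaw":0},{"offset":[0,0,0],"yaw":0},{"offset":[0,0,0],"yaw":0},{"offset":[0,0,0],"yaw":0}]' >/dev/null
python3 - <<'E'
from h import *
go(.4366,-.2325,.0577)
a=imaging.snapshot('scene')
cv2.imwrite('pics/p4.png',cv2.resize(a[90:230,230:370],None,fx=4,fy=4,interpolation=cv2.INTER_CUBIC))
E
```

```text
tcp [ 0.4364 -0.233   0.0668] yaw 0.0002 tool mm [ 0.2 -0.5  9.1] F [ 0.3 -0.  -0.8] grip 0.501 60.5 t 8.28
```

View pics/p4.png

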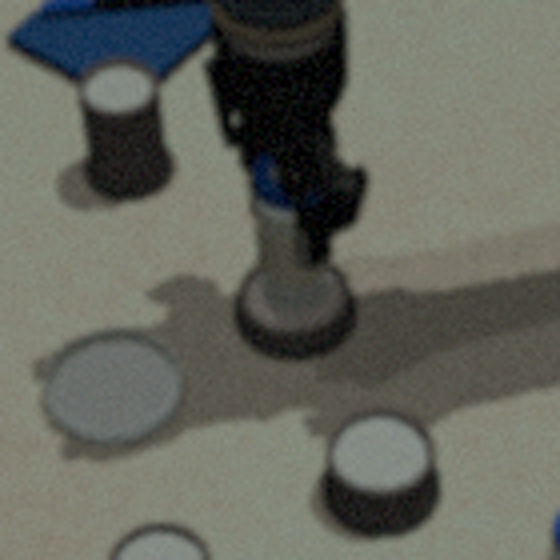

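The vial hangs just above the dish of the lowest stand, roughly centred. I'll lower it the last 9 mm while watching the force.

```bash
python3 -m jog '[{"offset":[0,0,2],"yaw":0},{"offset":[0,0,4],"yaw":0},{"offset":[0,0,6],"yaw":0},{"offset":[0,0,8],"yaw":0},{"offset":[0,0,8],"yaw":0}]' | grep -E 'tcp|force'
python3 -m jog '[{"offset":[0,0,0.5],"yaw":0},{"offset":[0,0,1],"yaw":0},{"offset":[0,0,1],"yaw":0},{"offset":[0,0,1],"yaw":0}]' | grep -E 'tcp|force'
```

```text
tcp_pos: [0.4358, -0.2328, 0.0579]
force: [-0.3, 0.2, -2.4]
finger_force: 60.5
tcp_pos: [0.4361, -0.2329, 0.0577]
force: [-2.0, -0.5, 4.1]
finger_force: 60.9
```

```bash
python3 -m jog '[{"offset":[0,0,0],"yaw":0},{"offset":[0,0,0],"yaw":0},{"offset":[0,0,0],"yaw":0},{"offset":[0,0,0],"yaw":0},{"offset":[0,0,0],"yaw":0}]' 0.3 | grep -E 'tcp|force|width'
python3 -m jog '[{"offset":[0,0,0],"yaw":0},{"offset":[0,0,0],"yaw":0},{"offset":[0,0,0],"yaw":0},{"offset":[0,0,0],"yaw":0},{"offset":[0,0,0],"yaw":0}]' 0 | grep -E 'tcp|force|width'
python3 -m jog '[{"offset":[0,0,-10],"yaw":0},{"offset":[0,0,-30],"yaw":0},{"offset":[0,0,-60],"yaw":0},{"offset":[0,0,-90],"yaw":0},{"offset":[0,0,-110],"yaw":0}]' 0 >/dev/null
python3 -m jog '[{"offset":[0,-5,-20],"yaw":0},{"offset":[0,-30,-30],"yaw":0},{"offset":[0,-65,-30],"yaw":0},{"offset":[0,-100,-30],"yaw":0},{"offset":[0,-140,-30],"yaw":0}]' 0 >/dev/null
python3 -m jog '[{"offset":[0,-35,0],"yaw":0},{"offset":[0,-70,0],"yaw":0},{"offset":[0,-105,0],"yaw":0},{"offset":[0,-130,0],"yaw":0},{"offset":[0,-140,0],"yaw":0}]' 0 >/dev/null
python3 -m jog '[{"offset":[0,0,0],"yaw":0},{"offset":[0,0,0],"yaw":0},{"offset":[0,0,0],"yaw":0}]' 0 >/dev/null
python3 - <<'E'
from h import *
go(.434,.0477,.026)
for b in blobs(imaging.snapshot('top'),'blue'):
    if b[3]: print(np.round(b[3],1),b[1],onz('top',b[3],.115).round(4))
for b in blobs(imaging.snapshot('scene'),'blue'):
    if b[3]: print(np.round(b[3],1),b[1],onz('scene',b[3],.115).round(4))
E
```

```text
tcp_pos: [0.4361, -0.2329, 0.0572]
force: [-0.0, 0.1, -0.2]
gripper_width: 0.699
finger_force: 0.0
tcp_pos: [0.4361, -0.2329, 0.0573]
force: [-0.3, 0.5, -0.3]
gripper_width: 0.998
finger_force: 0.0
tcp [0.436  0.0458 0.1975] yaw -0.0015 tool mm [ -2.   -1.9 171.5] F [-1.1 -0.3  0.4] grip 1.0 0.0 t 11.42
[171.4 290.7] 131.5 [0.4217 0.2851]
[554.2 327. ] 3133.0 [ 0.352  -0.4665]
[433.9 285.2] 304.0 [ 0.4335 -0.2329]
[185.9 213.3] 69.5 [0.5777 0.2634]
[ 42.3 156.5] 75.0 [0.6958 0.5615]
[ 23.2 152.6] 72.5 [0.7038 0.6012]
[85.3 75.8] 69.0 [0.8739 0.4876]
[384.9 347.4] 88.5 [0.6203 0.3009]
[455.9 304.9] 134.5 [0.4547 0.3131]
[376.2 220.9] 143.5 [0.4523 0.0659]
[302. 135.] 161.0 [ 0.4354 -0.2344]
```

v4 is standing with its cap at (.4345,−.2337), about 2 mm from the dish centre. Next is v3.

```bash
python3 -m jog '[{"offset":[-2,-2,20],"yaw":0},{"offset":[-2,-2,45],"yaw":0},{"offset":[-2,-2,65],"yaw":0},{"offset":[-2,-2,85],"yaw":0},{"offset":[-2,-2,90],"yaw":0}]' 0 >/dev/null
python3 -m jog '[{"offset":[0,0,20],"yaw":0},{"offset":[0,0,45],"yaw":0},{"offset":[0,0,65],"yaw":0},{"offset":[0,0,78],"yaw":0},{"offset":[0,0,78],"yaw":0}]' 0 >/dev/null
python3 -m jog '[{"offset":[0,0,0],"yaw":0},{"offset":[0,0,0],"yaw":0},{"offset":[0,0,0],"yaw":0},{"offset":[0,0,0],"yaw":0}]' 0 >/dev/null
python3 - <<'E'
from h import *
go(.434,.0477,.028)
E
```

```text
tcp [0.4349 0.0491 0.0303] yaw -0.0001 tool mm [-0.9  1.4  2.3] F [0.3 0.3 0.5] grip 0.999 0.0 t 12.68
```

```bash
python3 -m jog '[{"offset":[-1,1,0],"yaw":0},{"offset":[-1,1,0],"yaw":0},{"offset":[-1,1,0],"yaw":0},{"offset":[-1,1,0],"yaw":0},{"offset":[-1,1,0],"yaw":0}]' 0.8 >/dev/null
python3 -m jog '[{"offset":[0,0,0],"yaw":0},{"offset":[0,0,0],"yaw":0},{"offset":[0,0,0],"yaw":0},{"offset":[0,0,0],"yaw":0},{"offset":[0,0,0],"yaw":0}]' 0.8
python3 -m jog '[{"offset":[0,0,-3],"yaw":0},{"offset":[0,0,-10],"yaw":0},{"offset":[0,0,-25],"yaw":0},{"offset":[0,0,-45],"yaw":0},{"offset":[0,0,-55],"yaw":0}]' >/dev/null
python3 -m jog '[{"offset":[0,0,-10],"yaw":0},{"offset":[0,0,-15],"yaw":0},{"offset":[0,0,-20],"yaw":0},{"offset":[0,0,-20],"yaw":0},{"offset":[0,0,-20],"yaw":0}]'
```

```text
t: 13.52
tcp_pos: [0.4332, 0.0482, 0.0297]
ee_rot: [3.141, -0.0, 0.0]
force: [-0.9, -0.1, 5.0]
gripper_width: 0.431
finger_force: 59.6
t: 14.35
tcp_pos: [0.4328, 0.048, 0.1041]
ee_rot: [3.141, 0.0, 0.0]
force: [0.0, -0.6, -1.5]
gripper_width: 0.432
finger_force: 60.1
```

```bash
python3 -m jog '[{"offset":[2,5,0],"yaw":0},{"offset":[5,17,0],"yaw":0},{"offset":[12,38,0],"yaw":0},{"offset":[19,62,0],"yaw":0},{"offset":[25,85,0],"yaw":0}]' >/dev/null
python3 -m jog '[{"offset":[6,20,0],"yaw":0},{"offset":[11,38,0],"yaw":0},{"offset":[14,48,0],"yaw":0},{"offset":[15,52,0],"yaw":0},{"offset":[15,52,0],"yaw":0}]' >/dev/null
python3 -m jog '[{"offset":[0,0,6],"yaw":0},{"offset":[0,0,14],"yaw":0},{"offset":[0,0,22],"yaw":0},{"offset":[0,0,28],"yaw":0},{"offset":[0,0,30],"yaw":0}]' >/dev/null
python3 -m jog '[{"offset":[0,0,0],"yaw":0},{"offset":[0,0,0],"yaw":0},{"offset":[0,0,0],"yaw":0},{"offset":[0,0,0],"yaw":0}]' >/dev/null
python3 - <<'E'
from h import *
go(.4732,-.089,.0637)
a=imaging.snapshot('scene')
cv2.imwrite('pics/p3.png',cv2.resize(a[120:260,250:390],None,fx=4,fy=4,interpolation=cv2.INTER_CUBIC))
E
```

```text
tcp [ 0.4734 -0.0889  0.0746] yaw 0.0003 tool mm [-0.2  0.1 10.9] F [-0.3 -0.3 -0.6] grip 0.427 60.1 t 15.93
```

View pics/p3.png

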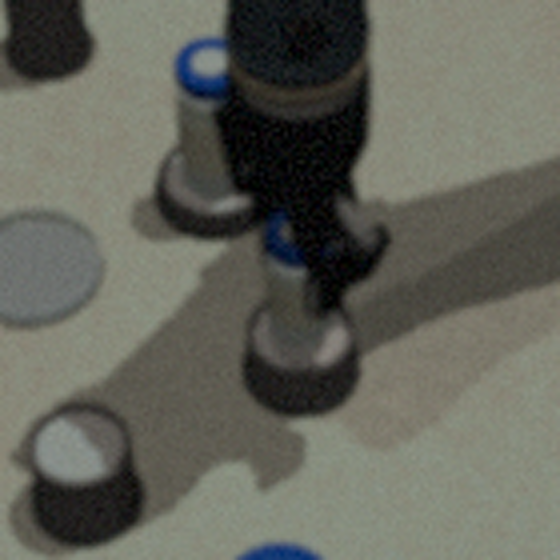

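v3 hangs over the second-lowest stand, centred, and v4 stands on its own stand behind it. Lowering v3 now.

```bash
python3 -m jog '[{"offset":[0,0,3],"yaw":0},{"offset":[0,0,6],"yaw":0},{"offset":[0,0,8],"yaw":0},{"offset":[0,0,9.5],"yaw":0},{"offset":[0,0,9.5],"yaw":0}]' | grep -E 'tcp|force'
python3 -m jog '[{"offset":[0,0,0.5],"yaw":0},{"offset":[0,0,1],"yaw":0},{"offset":[0,0,1],"yaw":0},{"offset":[0,0,1],"yaw":0}]' | grep -E 'tcp|force'
```

```text
tcp_pos: [0.4727, -0.0889, 0.0644]
force: [0.4, -0.4, -2.3]
finger_force: 60.1
tcp_pos: [0.4731, -0.0889, 0.0639]
force: [0.0, 0.7, -1.8]
finger_force: 60.1
```

```bash
python3 -m jog '[{"offset":[0,0,0.5],"yaw":0},{"offset":[0,0,1],"yaw":0},{"offset":[0,0,1],"yaw":0},{"offset":[0,0,1],"yaw":0}]' | grep -E 'tcp|force'
```

```text
tcp_pos: [0.4732, -0.0889, 0.0637]
force: [-2.0, -0.1, 7.1]
finger_force: 60.7
```

```bash
python3 -m jog '[{"offset":[0,0,0],"yaw":0},{"offset":[0,0,0],"yaw":0},{"offset":[0,0,0],"yaw":0},{"offset":[0,0,0],"yaw":0},{"offset":[0,0,0],"yaw":0}]' 0.3 | grep -E 'tcp|force|width'
python3 -m jog '[{"offset":[0,0,0],"yaw":0},{"offset":[0,0,0],"yaw":0},{"offset":[0,0,0],"yaw":0},{"offset":[0,0,0],"yaw":0},{"offset":[0,0,0],"yaw":0}]' 0 | grep -E 'tcp|force|width'
python3 -m jog '[{"offset":[0,0,-10],"yaw":0},{"offset":[0,0,-30],"yaw":0},{"offset":[0,0,-60],"yaw":0},{"offset":[0,0,-90],"yaw":0},{"offset":[0,0,-110],"yaw":0}]' 0 >/dev/null
python3 -m jog '[{"offset":[0,-15,-5],"yaw":0},{"offset":[-5,-45,-5],"yaw":0},{"offset":[-10,-80,-5],"yaw":0},{"offset":[-15,-115,-5],"yaw":0},{"offset":[-20,-150,-5],"yaw":0}]' 0 >/dev/null
python3 -m jog '[{"offset":[-5,-35,0],"yaw":0},{"offset":[-10,-70,0],"yaw":0},{"offset":[-15,-105,0],"yaw":0},{"offset":[-20,-140,0],"yaw":0},{"offset":[-25,-175,0],"yaw":0}]' 0 >/dev/null
python3 -m jog '[{"offset":[0,-30,5],"yaw":0},{"offset":[0,-50,15],"yaw":0},{"offset":[-1,-62,30],"yaw":0},{"offset":[-1,-62,50],"yaw":0},{"offset":[-1,-62,60],"yaw":0}]' 0 >/dev/null
python3 -m jog '[{"offset":[0,0,0],"yaw":0},{"offset":[0,0,0],"yaw":0},{"offset":[0,0,0],"yaw":0},{"offset":[0,0,0],"yaw":0}]' 0 >/dev/null
python3 - <<'E'
from h import *
go(.427,.298,.018)
for n in('top','scene'):
  for b in blobs(imaging.snapshot(n),'blue'):
    if b[3] and 60<b[1]<600: print(n,np.round(b[3],1),b[1],onz(n,b[3],.115).round(4))
E
```

```text
tcp_pos: [0.473, -0.0889, 0.0627]
force: [-0.6, 0.1, 0.2]
gripper_width: 0.701
finger_force: 0.0
tcp_pos: [0.473, -0.0889, 0.0628]
force: [-0.5, -0.4, 0.1]
gripper_width: 0.999
finger_force: 0.0
tcp [0.4278 0.2981 0.119 ] yaw -0.0008 tool mm [-8.00e-01  1.00e-01  1.01e+02] F [ 0.  -0.5  0.1] grip 0.999 0.0 t 19.9
top [434.  285.3] 305.0 [ 0.4335 -0.233 ]
top [360.9 265.2] 225.0 [ 0.4732 -0.0884]
top [ 42.5 156.4] 77.0 [0.6959 0.5612]
top [ 23.2 152.6] 73.5 [0.7038 0.6012]
top [94.9 91.1] 66.0 [0.8398 0.465 ]
top [85.3 75.8] 69.0 [0.874  0.4877]
scene [456.  304.9] 127.5 [0.4545 0.3131]
scene [324.3 180.3] 142.0 [ 0.4749 -0.0903]
scene [302. 135.] 161.0 [ 0.4354 -0.2344]
```

v3 is placed within 1 mm. Grasp v2.

```bash
python3 -m jog '[{"offset":[-1,0,20],"yaw":0},{"offset":[-1,0,45],"yaw":0},{"offset":[-1,0,70],"yaw":0},{"offset":[-1,0,90],"yaw":0},{"offset":[-1,0,100],"yaw":0}]' 0 >/dev/null
python3 -m jog '[{"offset":[0,0,0],"yaw":0},{"offset":[0,0,0],"yaw":0},{"offset":[0,0,0],"yaw":0},{"offset":[0,0,0],"yaw":0}]' 0
python3 -m jog '[{"offset":[0,0,0],"yaw":0},{"offset":[0,0,0],"yaw":0},{"offset":[0,0,0],"yaw":0},{"offset":[0,0,0],"yaw":0},{"offset":[0,0,0],"yaw":0}]' 0.85 >/dev/null
python3 -m jog '[{"offset":[0,0,0],"yaw":0},{"offset":[0,0,0],"yaw":0},{"offset":[0,0,0],"yaw":0},{"offset":[0,0,0],"yaw":0},{"offset":[0,0,0],"yaw":0}]' 0.85
python3 -m jog '[{"offset":[0,0,-3],"yaw":0},{"offset":[0,0,-10],"yaw":0},{"offset":[0,0,-25],"yaw":0},{"offset":[0,0,-45],"yaw":0},{"offset":[0,0,-65],"yaw":0}]' >/dev/null
python3 -m jog '[{"offset":[0,0,-20],"yaw":0},{"offset":[0,0,-35],"yaw":0},{"offset":[0,0,-45],"yaw":0},{"offset":[0,0,-50],"yaw":0},{"offset":[0,0,-50],"yaw":0}]'
```

```text
t: 20.75
tcp_pos: [0.4268, 0.2988, 0.0192]
ee_rot: [-3.14, -0.002, 0.0]
force: [0.1, -0.7, -0.2]
gripper_width: 1.002
finger_force: 0.0
t: 21.58
tcp_pos: [0.4262, 0.2983, 0.0183]
ee_rot: [-3.141, -0.001, 0.0]
force: [0.1, -0.9, 5.4]
gripper_width: 0.358
finger_force: 59.3
t: 22.42
tcp_pos: [0.4263, 0.2983, 0.1337]
ee_rot: [-3.141, -0.002, 0.0]
force: [-0.5, 1.5, -1.0]
gripper_width: 0.355
finger_force: 59.3
```

```bash
python3 -m jog '[{"offset":[3,5,0],"yaw":0},{"offset":[9,16,0],"yaw":0},{"offset":[18,35,0],"yaw":0},{"offset":[29,56,0],"yaw":0},{"offset":[40,78,0],"yaw":0}]' >/dev/null
python3 -m jog '[{"offset":[12,23,0],"yaw":0},{"offset":[24,46,0],"yaw":0},{"offset":[36,69,0],"yaw":0},{"offset":[48,92,0],"yaw":0},{"offset":[60,115,0],"yaw":0}]' >/dev/null
python3 -m jog '[{"offset":[12,23,0],"yaw":0},{"offset":[24,46,0],"yaw":0},{"offset":[36,69,0],"yaw":0},{"offset":[48,92,0],"yaw":0},{"offset":[60,115,0],"yaw":0}]' >/dev/null
python3 -m jog '[{"offset":[12,23,0],"yaw":0},{"offset":[23,44,0],"yaw":0},{"offset":[32,60,0],"yaw":0},{"offset":[38,71,0],"yaw":0},{"offset":[40,76,0],"yaw":0}]' >/dev/null
python3 -m jog '[{"offset":[0,0,0],"yaw":0},{"offset":[0,0,10],"yaw":0},{"offset":[0,0,25],"yaw":0},{"offset":[0,0,40],"yaw":0},{"offset":[0,0,50],"yaw":0}]' >/dev/null
python3 -m jog '[{"offset":[0,0,0],"yaw":0},{"offset":[0,0,0],"yaw":0},{"offset":[0,0,0],"yaw":0},{"offset":[0,0,0],"yaw":0}]' >/dev/null
python3 - <<'E'
from h import *
go(.6265,-.086,.0703)
a=imaging.snapshot('scene')
cv2.imwrite('pics/p2.png',cv2.resize(a[150:290,200:340],None,fx=4,fy=4,interpolation=cv2.INTER_CUBIC))
E
```

```text
tcp [ 0.6267 -0.0855  0.0838] yaw 0.0007 tool mm [-0.2  0.5 13.5] F [-0.2  0.4  0.2] grip 0.358 59.3 t 24.83
```

View pics/p2.png

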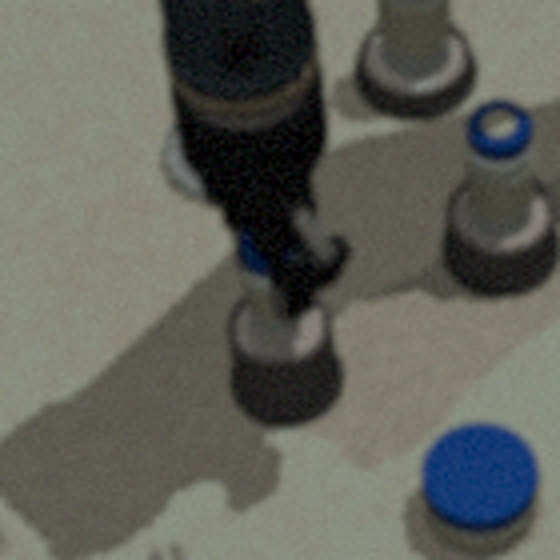

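v2 hangs over its stand, and v3 and v4 stand upright on theirs. Lowering v2.

```bash
python3 -m jog '[{"offset":[0,0,3],"yaw":0},{"offset":[0,0,6],"yaw":0},{"offset":[0,0,9],"yaw":0},{"offset":[0,0,12],"yaw":0},{"offset":[0,0,12],"yaw":0}]' | grep -E 'tcp|force'
python3 -m jog '[{"offset":[0,0,0.5],"yaw":0},{"offset":[0,0,1],"yaw":0},{"offset":[0,0,1],"yaw":0},{"offset":[0,0,1],"yaw":0}]' | grep -E 'tcp|force'
python3 -m jog '[{"offset":[0,0,0.5],"yaw":0},{"offset":[0,0,1],"yaw":0},{"offset":[0,0,1],"yaw":0},{"offset":[0,0,1],"yaw":0}]' | grep -E 'tcp|force'
```

```text
tcp_pos: [0.626, -0.0859, 0.0705]
force: [1.0, 0.2, -0.9]
finger_force: 59.5
tcp_pos: [0.6261, -0.0858, 0.0703]
force: [-1.5, 1.0, 4.9]
finger_force: 59.6
tcp_pos: [0.6261, -0.0858, 0.0703]
force: [-4.2, 0.8, 10.2]
finger_force: 60.0
```

```bash
python3 -m jog '[{"offset":[0,0,-1],"yaw":0},{"offset":[0,0,-1],"yaw":0},{"offset":[0,0,-1],"yaw":0},{"offset":[0,0,-1],"yaw":0},{"offset":[0,0,-1],"yaw":0}]' 0.45 | grep -E 'tcp|force|width'
python3 -m jog '[{"offset":[0,0,0],"yaw":0},{"offset":[0,0,0],"yaw":0},{"offset":[0,0,0],"yaw":0},{"offset":[0,0,0],"yaw":0},{"offset":[0,0,0],"yaw":0}]' 0 | grep -E 'tcp|force|width'
python3 -m jog '[{"offset":[0,0,-10],"yaw":0},{"offset":[0,0,-30],"yaw":0},{"offset":[0,0,-60],"yaw":0},{"offset":[0,0,-90],"yaw":0},{"offset":[0,0,-100],"yaw":0}]' 0 >/dev/null
python3 -m jog '[{"offset":[0,-15,-5],"yaw":0},{"offset":[-3,-45,-5],"yaw":0},{"offset":[-6,-80,-5],"yaw":0},{"offset":[-9,-115,-5],"yaw":0},{"offset":[-12,-150,-5],"yaw":0}]' 0 >/dev/null
python3 -m jog '[{"offset":[-3,-35,0],"yaw":0},{"offset":[-6,-70,0],"yaw":0},{"offset":[-9,-105,0],"yaw":0},{"offset":[-12,-140,0],"yaw":0},{"offset":[-15,-175,0],"yaw":0}]' 0 >/dev/null
python3 -m jog '[{"offset":[-2,-25,10],"yaw":0},{"offset":[-4,-40,25],"yaw":0},{"offset":[-4,-40,45],"yaw":0},{"offset":[-4,-40,65],"yaw":0},{"offset":[-4,-40,75],"yaw":0}]' 0 >/dev/null
python3 -m jog '[{"offset":[0,0,0],"yaw":0},{"offset":[0,0,0],"yaw":0},{"offset":[0,0,0],"yaw":0},{"offset":[0,0,0],"yaw":0}]' 0 >/dev/null
python3 - <<'E'
from h import *
go(.595,.2794,.0095)
for n in('top','scene'):
  for b in blobs(imaging.snapshot(n),'blue'):
    if b[3] and 60<b[1]<600: print(n,np.round(b[3],1),b[1],onz(n,b[3],.115).round(4))
E
```

```text
tcp_pos: [0.6258, -0.0858, 0.0694]
force: [0.9, -0.3, 0.2]
gripper_width: 0.551
finger_force: 0.0
tcp_pos: [0.6261, -0.0858, 0.0698]
force: [0.0, 0.4, 0.1]
gripper_width: 0.998
finger_force: 0.0
tcp [0.5957 0.2796 0.1013] yaw -0.0001 tool mm [-0.7  0.2 91.8] F [-0.1  0.1  0.5] grip 0.998 0.0 t 28.8
top [434.1 285.2] 311.0 [ 0.4336 -0.2331]
top [361. 265.] 226.0 [ 0.4736 -0.0886]
top [358.4 190.8] 140.0 [ 0.6263 -0.0855]
top [ 42.4 156.4] 77.0 [0.6961 0.5614]
top [ 23.2 152.5] 75.0 [0.7042 0.6011]
top [  7.5 142.1] 72.0 [0.7263 0.6353]
top [94.9 91. ] 68.5 [0.84  0.465]
top [85.4 75.7] 72.0 [0.8742 0.4875]
top [51.4 62.4] 62.0 [0.904  0.5613]
scene [384.8 347.2] 85.5 [0.6201 0.3006]
scene [267.2 213.6] 109.0 [ 0.6274 -0.0874]
scene [324.2 180.2] 145.0 [ 0.4749 -0.0905]
scene [302.  135.1] 166.5 [ 0.4356 -0.2343]
```

v2 is placed within 1 mm. Grasp v1.

```bash
python3 -m jog '[{"offset":[0,0,20],"yaw":0},{"offset":[0,0,45],"yaw":0},{"offset":[0,0,68],"yaw":0},{"offset":[0,0,84],"yaw":0},{"offset":[0,0,90],"yaw":0}]' 0 >/dev/null
python3 -m jog '[{"offset":[0,0,0],"yaw":0},{"offset":[0,0,0],"yaw":0},{"offset":[0,0,0],"yaw":0},{"offset":[0,0,0],"yaw":0}]' 0
python3 -m jog '[{"offset":[0,0,0],"yaw":0},{"offset":[0,0,0],"yaw":0},{"offset":[0,0,0],"yaw":0},{"offset":[0,0,0],"yaw":0},{"offset":[0,0,0],"yaw":0}]' 0.9 >/dev/null
python3 -m jog '[{"offset":[0,0,0],"yaw":0},{"offset":[0,0,0],"yaw":0},{"offset":[0,0,0],"yaw":0},{"offset":[0,0,0],"yaw":0},{"offset":[0,0,0],"yaw":0}]' 0.9
python3 -m jog '[{"offset":[0,0,-3],"yaw":0},{"offset":[0,0,-10],"yaw":0},{"offset":[0,0,-25],"yaw":0},{"offset":[0,0,-45],"yaw":0},{"offset":[0,0,-65],"yaw":0}]' >/dev/null
python3 -m jog '[{"offset":[0,0,-20],"yaw":0},{"offset":[0,0,-40],"yaw":0},{"offset":[0,0,-60],"yaw":0},{"offset":[0,0,-75],"yaw":0},{"offset":[0,0,-80],"yaw":0}]'
```

```text
t: 29.65
tcp_pos: [0.5959, 0.2797, 0.0114]
ee_rot: [-3.14, -0.003, 0.0]
force: [0.3, 0.3, 0.1]
gripper_width: 0.998
finger_force: 0.0
t: 30.48
tcp_pos: [0.5952, 0.2793, 0.0101]
ee_rot: [-3.141, -0.001, 0.0]
force: [0.1, -0.1, 4.5]
gripper_width: 0.283
finger_force: 59.1
t: 31.32
tcp_pos: [0.5962, 0.2802, 0.159]
ee_rot: [-3.139, -0.005, 0.0]
force: [-0.1, 0.3, -0.4]
gripper_width: 0.281
finger_force: 59.0
```

```bash
python3 -m jog '[{"offset":[-1,5,0],"yaw":0},{"offset":[-4,18,0],"yaw":0},{"offset":[-8,40,0],"yaw":0},{"offset":[-14,65,0],"yaw":0},{"offset":[-20,93,0],"yaw":0}]' >/dev/null
python3 -m jog '[{"offset":[-6,28,0],"yaw":0},{"offset":[-12,56,0],"yaw":0},{"offset":[-18,84,0],"yaw":0},{"offset":[-24,112,0],"yaw":0},{"offset":[-30,140,0],"yaw":0}]' >/dev/null
python3 -m jog '[{"offset":[-6,28,0],"yaw":0},{"offset":[-12,56,0],"yaw":0},{"offset":[-18,84,0],"yaw":0},{"offset":[-24,112,0],"yaw":0},{"offset":[-30,140,0],"yaw":0}]' >/dev/null
python3 -m jog '[{"offset":[-6,28,0],"yaw":0},{"offset":[-12,56,0],"yaw":0},{"offset":[-18,84,0],"yaw":0},{"offset":[-24,112,0],"yaw":0},{"offset":[-30,140,0],"yaw":0}]' >/dev/null
python3 -m jog '[{"offset":[-6,28,0],"yaw":0},{"offset":[-12,56,0],"yaw":0},{"offset":[-17,80,0],"yaw":0},{"offset":[-21,100,0],"yaw":0},{"offset":[-24,115,0],"yaw":0}]' >/dev/null
python3 -m jog '[{"offset":[-2,12,0],"yaw":0},{"offset":[-5,24,0],"yaw":0},{"offset":[-7,34,0],"yaw":0},{"offset":[-9,42,0],"yaw":0},{"offset":[-10,52,0],"yaw":0}]' >/dev/null
python3 -m jog '[{"offset":[0,0,0],"yaw":0},{"offset":[0,0,10],"yaw":0},{"offset":[0,0,25],"yaw":0},{"offset":[0,0,40],"yaw":0},{"offset":[0,0,50],"yaw":0}]' >/dev/null
python3 -m jog '[{"offset":[0,0,5],"yaw":0},{"offset":[0,0,10],"yaw":0},{"offset":[0,0,10],"yaw":0},{"offset":[0,0,10],"yaw":0},{"offset":[0,0,10],"yaw":0}]' >/dev/null
python3 - <<'E'
from h import *
go(.4515,-.401,.0801)
a=imaging.snapshot('scene')
cv2.imwrite('pics/p1.png',cv2.resize(a[30:170,190:330],None,fx=4,fy=4,interpolation=cv2.INTER_CUBIC))
E
```

```text
tcp [ 0.4516 -0.4011  0.0955] yaw 0.0004 tool mm [-0.1 -0.1 15.4] F [ 0.1  0.3 -0.2] grip 0.276 59.0 t 34.65
```

View pics/p1.png

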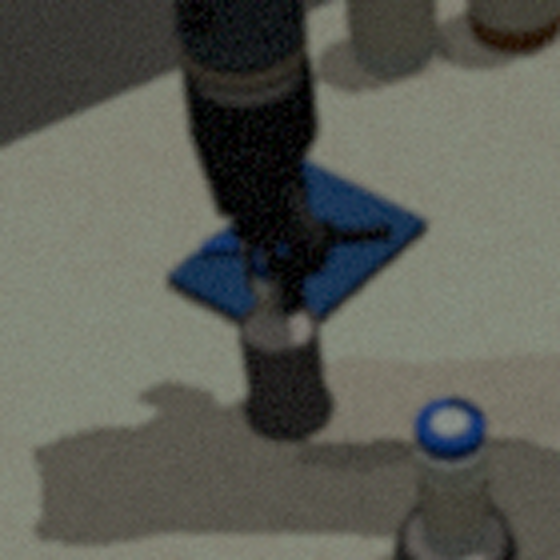

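v1 hangs over the tallest stand, centred on the dish. Lowering it.

```bash
python3 -m jog '[{"offset":[0,0,4],"yaw":0},{"offset":[0,0,8],"yaw":0},{"offset":[0,0,11],"yaw":0},{"offset":[0,0,14],"yaw":0},{"offset":[0,0,14],"yaw":0}]' | grep -E 'tcp|force'
python3 -m jog '[{"offset":[0,0,0.5],"yaw":0},{"offset":[0,0,1],"yaw":0},{"offset":[0,0,1],"yaw":0},{"offset":[0,0,1],"yaw":0}]' | grep -E 'tcp|force'
python3 -m jog '[{"offset":[0,0,0.5],"yaw":0},{"offset":[0,0,0.5],"yaw":0},{"offset":[0,0,0.5],"yaw":0}]' | grep -E 'tcp|force'
```

```text
tcp_pos: [0.451, -0.4008, 0.0804]
force: [-0.2, -0.4, 1.0]
finger_force: 59.4
tcp_pos: [0.4511, -0.4009, 0.0801]
force: [-1.5, 0.6, 2.8]
finger_force: 59.5
tcp_pos: [0.4511, -0.4008, 0.0801]
force: [-2.3, 1.4, 6.9]
finger_force: 59.7
```

```bash
python3 -m jog '[{"offset":[0,0,-0.5],"yaw":0},{"offset":[0,0,-0.5],"yaw":0},{"offset":[0,0,-0.5],"yaw":0},{"offset":[0,0,-0.5],"yaw":0},{"offset":[0,0,-0.5],"yaw":0}]' 0.5 | grep -E 'tcp|force|width'
python3 -m jog '[{"offset":[0,0,0],"yaw":0},{"offset":[0,0,0],"yaw":0},{"offset":[0,0,0],"yaw":0},{"offset":[0,0,0],"yaw":0},{"offset":[0,0,0],"yaw":0}]' 0 | grep -E 'tcp|force|width'
python3 -m jog '[{"offset":[0,0,-10],"yaw":0},{"offset":[0,0,-30],"yaw":0},{"offset":[0,0,-60],"yaw":0},{"offset":[0,0,-90],"yaw":0},{"offset":[0,0,-120],"yaw":0}]' 0 >/dev/null
python3 -m jog '[{"offset":[0,30,0],"yaw":0},{"offset":[0,60,0],"yaw":0},{"offset":[0,90,0],"yaw":0},{"offset":[0,120,0],"yaw":0},{"offset":[0,140,0],"yaw":0}]' 0 >/dev/null
python3 -m jog '[{"offset":[-20,20,0],"yaw":0},{"offset":[-40,40,0],"yaw":0},{"offset":[-60,60,0],"yaw":0},{"offset":[-60,60,0],"yaw":0},{"offset":[-60,60,0],"yaw":0}]' 0 >/dev/null
python3 - <<'E'
from h import *
go(.4515,-.401,.3)
ims=[]
for n in('top','scene'):
  im=imaging.snapshot(n);ims.append(im)
  for b in blobs(im,'blue'):
    if 40<b[1]<700: print(n,np.round(b[3] or b[0],1),b[1],onz(n,b[3] or b[0],.115 if b[3] else .04).round(4))
cv2.imwrite('pics/end.png',ims[1])
E
```

```text
tcp_pos: [0.4511, -0.4008, 0.0796]
force: [-0.9, 0.1, -0.1]
gripper_width: 0.504
finger_force: 0.0
tcp_pos: [0.4511, -0.4009, 0.0798]
force: [1.0, 0.1, -0.2]
gripper_width: 1.002
finger_force: 0.0
tcp [ 0.3887 -0.6029  0.2003] yaw -0.0044 tool mm [  62.  -202.1  -99.7] F [0.  0.4 0.3] grip 1.003 0.0 t 37.78
top [433.9 285.2] 299.0 [ 0.4336 -0.2328]
top [517.8 277.1] 85.0 [ 0.45   -0.4011]
top [360.8 265.3] 216.5 [ 0.473  -0.0883]
top [120.7 249.2] 611.0 [0.5163 0.4162]
top [292.6 217.5] 578.0 [0.5868 0.0506]
top [358.5 190.9] 134.0 [ 0.6261 -0.0857]
scene [319.4 268.4] 530.0 [0.5916 0.0517]
scene [267.2 213.9] 103.5 [ 0.6279 -0.087 ]
scene [324.1 180.4] 134.5 [ 0.4753 -0.0904]
scene [302.1 135. ] 165.0 [ 0.4353 -0.2343]
```

View pics/end.png

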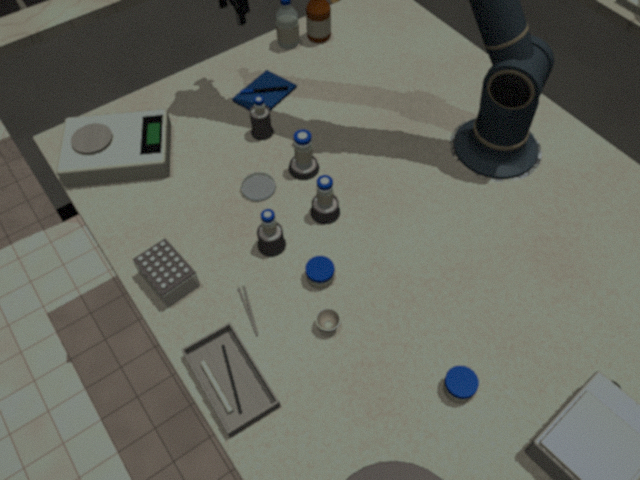

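All four vials stand upright on their stands, with caps at (259,101), (268,215), (325,181) and (302,135). The jars haven't moved and the gripper is clear, so I'm handing in.

```bash
python3 -c "from bench import arm;print(arm.finish_job())"
```

```text
the job is handed in; nothing more can be done
None
```

All four vials stand upright on their matching stands, each within about 2 mm of the dish centre by camera; the jars were not moved, and the job was handed in at about 38 s (no verdict came back).

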